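# Start an automatic lubricator and snap its protective cap on

## Robot

A 6-joint arm with a two-finger parallel gripper is mounted at the origin on a cart in front of the work surface, level with it; the furniture and walls round the work are solid. World frame = base frame: x ahead of the robot, y to its left, z up, the work surface at z = 0. Lengths are in m, angles in rad, forces in N, time in s.
With the tool pointing down it reaches from about 0.425 to 0.95 m from the base axis. Payload 3.5 kg.
Tool frame: the origin (TCP) lies between the finger pads; the fingertips stand 22 mm ahead of it and the grasp point (between the pads) lies 3 mm ahead of it (ctrl.nose_length is the z of the fingertips in the tool frame, in m); z points along the fingers, y is the line along which they close (so a half turn about z gives the same grasp; the last joint's range is limited). The gripper opens to 85 mm and grips with 20 to 120 N. Pads are 22 mm wide; open, the fingers measure 114 mm over their backs; the gripper's body (76 mm by 85 mm) begins 54 mm behind the grasp point. The pads swing forward as they close: fully open they stand 13 mm farther back than shut.
Start: joints at [1.066, 0.286, 1.577, -0, 1.279, -0.15], TCP at [0.234, 0.633, 0.253] pointing down, gripper open.
Joint ranges: [-2.77, 2.77], [-0.9, 2.22], [0.21, 2.48], [-1.53, 4.67], [0.24, 2.81], [-2.84, 2.84]. Speed limits (rad/s): [2.79, 2.79, 3.14, 3.14, 3.14, 3.14].

## Interface

Orientations are given as a unit quaternion [x, y, z, w].
In Python, from plant import ctrl gives the robot as it stands. The module is installed in compiled form; this text tells all that it offers.
- The arm moves only by the tool send_rows, never from a script. Its argument "rows" is text: rows parted by semicolons, each of 7 numbers parted by spaces: the turn, a rotation vector about the tool's x, y, z in parts of the range, where 1.0 means 4 rad, then the shift along the tool's x, y, z in normalised numbers (1 is 750 mm), then the opening, from -1 (shut) to 1 (fully open). A call has 1 to 8 rows; each row is the pose to reach, as a shift and turn from the pose commanded when the call began, along the tool's axes at that moment; what a row does not reach only later rows make up. A row lasts 1/8 s, in which the tool goes at most 62.5 mm and 10.7 degrees, less where a joint would pass 70% of its speed; a pose out of reach is approached as far as the arm can. Shift and turn numbers lie between -1 and 1, and a call with a number outside is refused. A call with a gripper value outside its range is refused whole. The fingers move at their own pace and stop on an object; "grip_force" is the grip in N (left out, the last holds). Time passes only in rows, so rows that repeat a pose let the fingers close. It gives the time, the measured TCP pose, the force, the opening and the grip force at its end, in the units of the state.
- ctrl.get_state(): the state, without advancing time (a new reading comes with each control period).
- ctrl.read_camera(name): name is "side" or "top" or "wrist"; returns a dict with "color" (480x640x3 uint8, red, green, blue), "fx", "fy", "cx", "cy" (pixels), "D" ([k1, k2, p1, p2, k3] as OpenCV has them; the pictures are not rectified), "extrinsics" (4x4, takes a point from world to camera coordinates). Camera axes: x right, y down, z forward; pixel columns grow to the right and rows downward; lengths in m; the calibration is good to about 2 mm. A picture is of the moment at which its call begins. There is no depth.
- ctrl.sign_off(): hands the job in; it is judged then, once.
Trained networks look in a picture, given as the dict that the camera call returned (one of the last four; its "shot" number tells which), for a name from the list of things; names that differ only in an ending like _2 or _b are one class to them, and where a whole thing is asked for, a point or a joint stands for the part that bears it (a point fixed in the world has none). Each returns a list of dicts, best first, with "p" (0 to 1); they miss things now and then, are a little off and sometimes report something else, mostly with a low value. They report only what shows in the picture. A call takes as long as a camera call. They do not tell look-alikes from the thing itself.
- ctrl.look_for(picture, target): "position" ([x, y, z] in m, in the coordinates of the camera as it stood for that picture, good to about 4 mm: the middle of the surface that is visible of it).
The state is a dict: "time": time; "qpos": joint angles; "dq": joint speeds; "joint_efforts": joint torques, N m; "eef_pos": TCP position; "tcp_rot": TCP orientation; "contact_force": force on the tool from outside, world axes, zero at the start; "wrist_torque": the same for the moment, N m; "opening": opening from 0.0 (shut) to 1.0 (fully open); "finger_force": force on a finger pad.
Only numpy, scipy, OpenCV 4.12 (cv2) and the standard library are available. Lean on these libraries where they do the work, as an engineer would, in place of code of your own. Each camera call takes 0.05 s, during which the arm holds its last target. There are 200 camera calls.

## Task

Start the automatic grease lubricator standing on the bench and close it: press the three keys on its panel one at a time, each all the way down, first the round one, then the square one, then the long one. Then pick up its protective cap by the grip rib and press it straight down over the panel onto the snap stud, through the click, until its rim sits fully home all round, and keep on pressing so that the seal beds: finish while still holding the rib and pushing the cap firmly down, with 10 N or so. Leave the other things on the bench alone.

Things in the scene. Friction and masses are not known exactly. Their poses are not given: they have to be found in the camera images.
- lubricator: automatic grease lubricator, fixed upright: square dark steel foot 100 mm, white reservoir 80 mm in diameter, grey drive head 104 mm in diameter; flat black key panel on top, 96 mm above the bench, with a snap stud in the middle and three light metal keys round it at 34 mm. Origin: centre of the foot's underside; z up; -x points to the brass outlet elbow at the foot, under the round key
- seat (a point): point on the lubricator's axis at the height of the key panel, 96 mm above the bench, at the stud's foot; z up. With the cap home, the cap's origin is at this point
- stud_top (a point): top centre of the white split snap stud: four sprung prongs, 21 mm tall, 13 mm across at the top, widening to 24 mm across the barb 10 mm above the panel; the prongs give inward and spring out again
- key_round_top (a point): centre of the top of the round key: disc 18 mm in diameter, standing 6 mm above the panel, on the outlet side
- key_square_top (a point): centre of the top of the square key: 16 x 16 mm, standing 6 mm above the panel; seen from above it lies 120 degrees clockwise from the round key
- key_long_top (a point): centre of the top of the long key: 11 x 26 mm, its length across the radius, standing 6 mm above the panel; seen from above it lies 120 degrees anticlockwise from the round key
- key_round (a joint): travel of the round key, m: 0 up, 0.0035 fully down (counts as pressed beyond 0.0025); it springs back; 1.4 N starts it, 4 N bottoms it
- key_square (a joint): the same for the square key
- key_long (a joint): the same for the long key
- cap: grey round protective cap, 100 mm in diameter, about 110 g, lying rib up on the bench: skirt 4 mm thick, top face 30 mm above the rim, and on it a straight upright grip rib. Origin: centre of the rim's underside; x along the rib, z up
- cap_grip (a point): centre of the cap's grip rib, on the axis, 40 mm above the rim: rib 60 mm long (x), 14 mm wide (y), 20 mm tall (30 to 50 mm above the rim); pinch it across its width
- cap_lip (a point): centre of the snap lip in the socket under the cap: 19 mm bore, on the axis, 6 mm above the rim. It meets the prongs with the rim about 9 mm above the panel, takes some 8 to 15 N of push to drive over the barb, then snaps (the force drops) with the rim about 3 mm above the panel, and the rim lands on the panel's edge
- nipple_box: small carton 43 x 65 x 37 mm, a bystander; origin at the centre of its underside
- oil_bottle: oil bottle 51 mm in diameter, 156 mm tall, standing, a bystander; origin at the centre of its underside
- wrench_17: flat spanner 40 x 216 x 8 mm lying about along the world's x between the cap and the lubricator, a bystander; origin under its middle, y along its length
Mind the look-alikes: they are no part of the job. Of the things shaped like the cap, the grey one is meant. Of the things that look like the lubricator, take the one that is farthest to the robot's right at the start.

How it is judged:
On the way, in this order (a step that is already met when the one before it is completed fails the run):
1. the round key is pressed all the way down, alone (value of joint key_round above 0.0025 m and value of joint each of key_square, key_long below 0.001 m), for 0.05 s.
2. then the square key, alone (value of joint key_square above 0.0025 m and value of joint each of key_round, key_long below 0.001 m), for 0.05 s.
3. then the long key, alone (value of joint key_long above 0.0025 m and value of joint each of key_round, key_square below 0.001 m), for 0.05 s.
4. the cap is carried in the gripper, above the panel's height (height (world z) of cap above 0.098 m and contact force between the fingers and cap above 2 N), for 0.1 s.
5. the cap has clicked over the stud and is fully home, and is pressed on through and after the click (z of cap in the frame of seat below 0.0015 m and horizontal distance between cap and seat below 0.004 m and angle between cap's own z axis and vertical below 0.035 rad and contact force between the fingers and cap above 3 N and contact force between cap and lubricator above 5 N), for 0.5 s.
At the end, for the whole second after the job is handed in: The cap is home over the stud: its rim within 1.5 mm of the panel, within 4 mm of the axis, tilted under 2 degrees, still. The gripper holds it (over 3 N) and it is pushed on the lubricator with over 5 N. All three keys are up again (under 1 mm of travel) (all of step 5 and value of joint each of key_round, key_square, key_long below 0.001 m and linear speed of cap below 0.01 m/s); the arm keeps its last pose, push and grip.
It fails at once if two keys are down at once (value of joint each of key_round, key_square above 0.002 m or value of joint each of key_round, key_long above 0.002 m or value of joint each of key_square, key_long above 0.002 m).
It fails at once if the carton, the oil bottle or the spanner is moved by more than 20 mm (distance of any of nipple_box, oil_bottle, wrench_17 from where it was at the start of the episode above 0.02 m).
It also fails if it takes over 58 s, if anything falls off the work surface, if the arm or the gripper's body presses on something with over 40 N, if the wrist force passes 120 N, or if a joint passes its speed limit or range.

## Working session

There is one attempt and no reset: what is moved stays moved. The work goes in short steps, Python scripts to look and compute and a tool call to move; the robot and the scene stay as the last step left them, time stands still between calls to the robot, and variables do not carry over. Pictures are saved under pics/ and viewed, at most 10 in all, crops included, and the job is handed in when it is done.

Besides the shell and the picture viewer there is one more tool, called after "Request:" by a JSON object that holds its "fn" and its "kwargs", one argument or row to a line. send_rows: Moves the arm, as the interface text tells. Its arguments: {"type":"object","properties":{"rows":{"type":"string"},"grip_force":{"type":"number"}},"required":["rows"]}

```bash
mkdir -p pics; cat > h.py <<'E'
import numpy as np, cv2
from plant import ctrl
from scipy.spatial.transform import Rotation as R
def towld(pic,p):
    E=np.array(pic["extrinsics"]); return E[:3,:3].T@(np.array(p)-E[:3,3])
def save(pic,n): cv2.imwrite(f"pics/{n}.png",pic["color"][:,:,::-1])
def proj(pic,P):
    E=np.array(pic["extrinsics"]);K=np.array([[pic["fx"],0,pic["cx"]],[0,pic["fy"],pic["cy"]],[0,0,1]])
    return cv2.projectPoints(np.array(P,float).reshape(-1,3),cv2.Rodrigues(E[:3,:3])[0],E[:3,3],K,np.array(pic["D"]))[0].reshape(-1,2)
def ray(pic,uv,z):
    E=np.array(pic["extrinsics"]);K=np.array([[pic["fx"],0,pic["cx"]],[0,pic["fy"],pic["cy"]],[0,0,1]])
    n=cv2.undistortPoints(np.array(uv,float).reshape(-1,1,2),K,np.array(pic["D"])).reshape(-1,2)
    d=np.c_[n,np.ones(len(n))]@E[:3,:3]; c=-E[:3,:3].T@E[:3,3]
    return c+d*((z-c[2])/d[:,2])[:,None]
def find(pic,names):
    for n in names:
        for d in ctrl.look_for(pic,n):
            if d["p"]>.2:
                w=towld(pic,d["position"]);print(n,round(d["p"],2),w.round(3),proj(pic,w)[0].round())
E
python3 - <<'E'
from h import *
s=ctrl.get_state();print({k:np.round(v,3) for k,v in s.items()},ctrl.nose_length)
for c in("top","side"):
    p=ctrl.read_camera(c);save(p,c+"0");E=np.array(p["extrinsics"]);print(c,(-E[:3,:3].T@E[:3,3]).round(3))
    find(p,["lubricator","cap","cap_grip","stud_top","key_round_top","key_square_top","key_long_top","nipple_box","oil_bottle","wrench_17"])
E
```

```text
{'time': np.float64(0.0), 'qpos': array([ 1.066,  0.287,  1.578, -0.   ,  1.279, -0.15 ]), 'dq': array([ 0.001,  0.001, -0.001,  0.   ,  0.001,  0.001]), 'joint_efforts': array([-1.0000e-03, -4.0597e+01, -2.9263e+01, -0.0000e+00,  6.0000e-03,
        0.0000e+00]), 'eef_pos': array([0.234, 0.632, 0.252]), 'tcp_rot': array([ 0.176,  0.984, -0.001, -0.   ]), 'contact_force': array([-0.272,  0.182, -1.199]), 'wrist_torque': array([ 0.028, -0.036,  0.015]), 'finger_force': np.float64(0.0), 'opening': np.float64(1.0)} 0.022
top [0.376 0.184 1.418]
lubricator 0.92 [0.445 0.482 0.093] [171. 313.]
lubricator 0.8 [0.493 0.288 0.096] [261. 290.]
cap 0.88 [ 0.652 -0.106  0.031] [434. 224.]
cap 0.46 [ 0.49  -0.054  0.028] [414. 294.]
cap_grip 0.64 [ 0.643 -0.107  0.03 ] [435. 228.]
cap_grip 0.63 [ 0.494 -0.062  0.032] [417. 292.]
stud_top 0.78 [0.446 0.483 0.099] [170. 312.]
stud_top 0.74 [0.495 0.287 0.098] [262. 289.]
stud_top 0.53 [0.453 0.131 0.006] [332. 311.]
key_round_top 0.56 [0.416 0.501 0.1  ] [161. 326.]
key_round_top 0.54 [0.469 0.308 0.106] [252. 301.]
key_square_top 0.62 [0.52 0.31 
[... 164 characters left out ...]
8.]
oil_bottle 0.6 [ 0.774 -0.034  0.094] [406. 166.]
wrench_17 0.74 [ 0.492 -0.06   0.035] [417. 293.]
wrench_17 0.55 [0.45  0.132 0.009] [332. 312.]
side [ 0.098 -0.785  0.99 ]
lubricator 0.77 [0.486 0.264 0.077] [260. 234.]
lubricator 0.75 [0.441 0.465 0.073] [216. 197.]
cap 0.63 [ 0.485 -0.075  0.029] [321. 342.]
cap_grip 0.97 [ 0.64  -0.124  0.031] [394. 333.]
cap_grip 0.93 [ 0.486 -0.075  0.031] [321. 341.]
stud_top 0.98 [0.435 0.463 0.075] [214. 198.]
stud_top 0.78 [0.484 0.265 0.079] [259. 233.]
stud_top 0.42 [0.443 0.128 0.008] [266. 294.]
nipple_box 0.59 [0.709 0.119 0.032] [365. 257.]
oil_bottle 0.91 [ 0.777 -0.052  0.075] [430. 279.]
wrench_17 0.94 [0.444 0.128 0.009] [267. 294.]
```

View pics/top0.png

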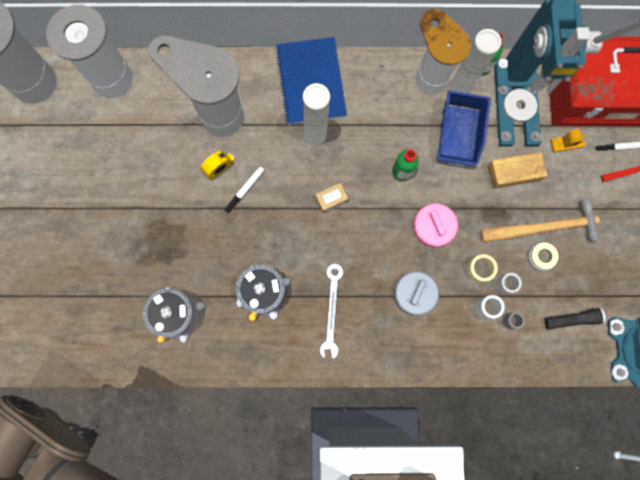

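View pics/side0.png

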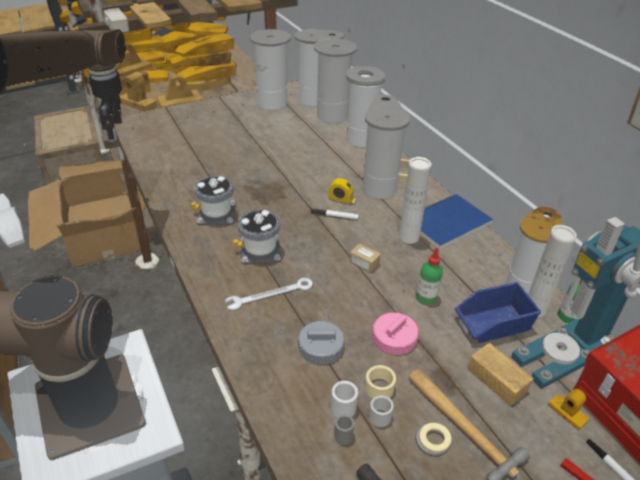

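The top view shows two lubricators, at (171,313) and (261,290). The robot's rightmost, at (261,290), is the target. The grey cap is at (417,293) and the pink look-alike at (436,224). The side view agrees. Next I'll zoom in on both parts.

```bash
python3 - <<'E'
from h import *
p=ctrl.read_camera("top");c=p["color"][:,:,::-1]
a=cv2.resize(c[255:325,225:295],(400,400),interpolation=cv2.INTER_CUBIC);b=cv2.resize(c[258:328,382:452],(400,400),interpolation=cv2.INTER_CUBIC)
cv2.imwrite("pics/crop.png",np.hstack([a,b]))
s=ctrl.get_state();T=R.from_quat(s["tcp_rot"]).as_matrix();print(T.round(3))
w=ctrl.read_camera("wrist");E=np.array(w["extrinsics"]);print((T.T@(-E[:3,:3].T@E[:3,3]-s["eef_pos"])).round(3),(T.T@E[:3,:3].T).round(3),w["fx"])
save(w,"w0")
E
```

```text
[[-0.938  0.347 -0.   ]
 [ 0.347  0.938 -0.   ]
 [-0.    -0.    -1.   ]]
[ 0.071 -0.    -0.121] [[ 0.   -0.96 -0.28]
 [ 1.   -0.    0.  ]
 [-0.   -0.28  0.96]] 341.99694678931553
```

View pics/crop.png

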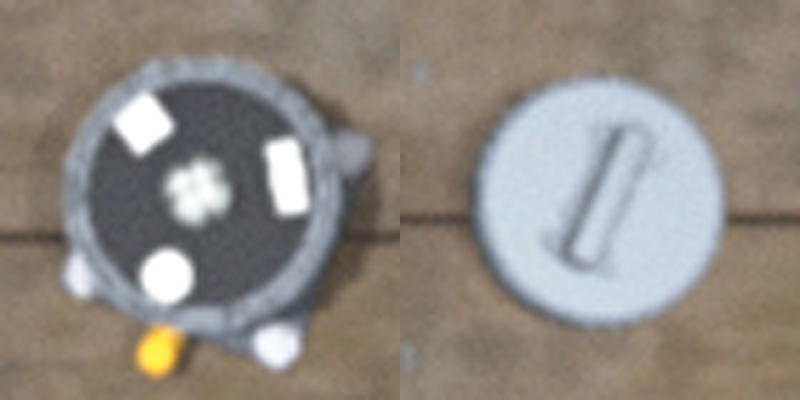

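```bash
python3 - <<'E'
from h import *
p=ctrl.read_camera("top")
k=70/400
L=lambda u,v:(225+u*k-.5,255+v*k-.5)
Rr=lambda u,v:(382+(u-400)*k-.5,258+v*k-.5)
print(ray(p,[L(165,276),L(144,124),L(289,177)],.102).round(4)); a=ray(p,[L(165,276),L(144,124),L(289,177)],.102);print(a.mean(0).round(4),np.linalg.norm(a-a.mean(0),axis=1))
print(ray(p,[L(197,192)],.113).round(4))
print(ray(p,[Rr(578,255),Rr(640,135),Rr(610,196)],.05).round(4),ray(p,[Rr(604,200)],.03))
s=ctrl.get_state();T=R.from_quat(s["tcp_rot"]).as_matrix()
print("shift mm",(T.T@(np.array([.49,.29,.29])-s["eef_pos"])*1000).round())
E
```

```text
[[0.4651 0.3041 0.102 ]
 [0.5225 0.313  0.102 ]
 [0.5024 0.2579 0.102 ]]
[0.4967 0.2917 0.102 ] [0.03394162 0.03351263 0.03428484]
[[0.4957 0.2916 0.113 ]]
[[ 0.4699 -0.0476  0.05  ]
 [ 0.517  -0.0734  0.05  ]
 [ 0.493  -0.0608  0.05  ]] [[ 0.49311001 -0.06198305  0.03      ]]
shift mm [-359. -233.  -37.]
```

Units first: shifts go in shares of 750 mm and turns go in shares of 4 rad. So -359 mm / 750 = -0.4787, -233 mm / 750 = -0.3107.

Request:
{"fn": "send_rows", "kwargs": {
  "rows": "0 0 0 -0.0667 -0.04 -0.0267 -1;0 0 0 -0.1333 -0.0867 -0.0493 -1;0 0 0 -0.2 -0.1307 -0.0493 -1;0 0 0 -0.2667 -0.1733 -0.0493 -1;0 0 0 -0.34 -0.22 -0.0493 -1;0 0 0 -0.4067 -0.264 -0.0493 -1;0 0 0 -0.4787 -0.3107 -0.0493 -1;0 0 0 -0.4787 -0.3107 -0.0493 -1"
}}

```text
time: 2.25
eef_pos: [0.4924, 0.2865, 0.2905]
tcp_rot: [0.179, 0.984, -0.0, 0.0]
contact_force: [0.4, 0.9, 0.1]
opening: -0.002
finger_force: 0.0
```

```bash
python3 - <<'E'
from h import *
s=ctrl.get_state();print(s["time"],s["eef_pos"].round(4),s["opening"],s["contact_force"].round(2))
p=ctrl.read_camera("wrist");save(p,"w1")
find(p,["stud_top","key_round_top","key_square_top","key_long_top"])
print(proj(p,[[.4651,.3041,.102],[.5225,.313,.102],[.5024,.2579,.102],[.4962,.2916,.117]]).round(1))
E
```

```text
2.25 [0.4924 0.2865 0.2905] -0.0024141649921654304 [0.38 0.87 0.1 ]
stud_top 0.75 [0.491 0.293 0.098] [326. 215.]
stud_top 0.56 [0.44  0.479 0.102] [507.  89.]
key_round_top 0.72 [0.463 0.303 0.103] [325. 184.]
key_round_top 0.67 [0.415 0.5   0.105] [525.  50.]
key_square_top 0.65 [0.521 0.311 0.102] [354. 238.]
key_square_top 0.62 [0.479 0.51  0.109] [555. 120.]
key_long_top 0.82 [0.444 0.457 0.1  ] [483. 102.]
key_long_top 0.8 [0.498 0.259 0.1  ] [294. 235.]
[[327.  186. ]
 [357.  239.7]
 [294.9 240.4]
 [326.4 226. ]]
```

View pics/w1.png

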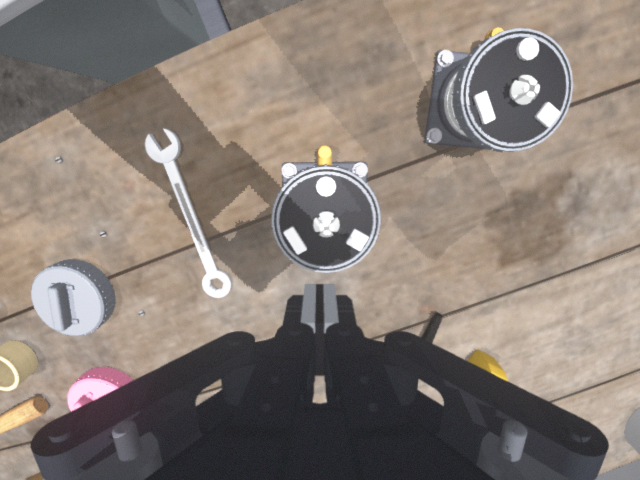

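The wrist view agrees with my top-view estimates. Round is at (326,186), square at (358,240), long at (294,241) and the stud at (326,225).

```bash
cat >> h.py <<'E'
def sh(t):
    s=ctrl.get_state();T=R.from_quat(s["tcp_rot"]).as_matrix();print("shift",(T.T@(np.array(t)-s["eef_pos"])*1000).round(1),"at",s["eef_pos"].round(4))
KR,KS,KL=[.4648,.304],[.522,.3125],[.5018,.2582]
E
python3 -c "
from h import *
sh(KR+[.140])"
```

```text
shift [ 27.5   3.8 150.3] at [0.4893 0.2909 0.2903]
```

Request:
{"fn": "send_rows", "kwargs": {
  "rows": "0 0 0 0.0187 0.0027 0.0667 -1;0 0 0 0.036 0.0053 0.1333 -1;0 0 0 0.0367 0.0053 0.1867 -1;0 0 0 0.0367 0.0053 0.2 -1;0 0 0 0.0367 0.0053 0.2 -1"
}}

```text
time: 3.12
eef_pos: [0.4656, 0.3039, 0.1407]
tcp_rot: [0.176, 0.984, 0.0, 0.0]
contact_force: [-0.1, -1.1, 0.4]
opening: -0.003
finger_force: 0.0
```

```bash
python3 -c "
from h import *
sh(KR+[.1205]);print(ctrl.get_state()['contact_force'])"
```

```text
shift [ 0.8 -0.2 20.2] at [0.4656 0.3039 0.1407]
[-0.12556411 -1.09748132  0.44868566]
```

Converted, 20.5 mm / 750 = 0.0273, 19 mm / 750 = 0.0253.

Request:
{"fn": "send_rows", "kwargs": {
  "rows": "0 0 0 0.0007 0 0.016 -1;0 0 0 0.0007 0 0.0213 -1;0 0 0 0.0007 0 0.0253 -1;0 0 0 0.0007 0 0.0273 -1;0 0 0 0.0007 0 0.0273 -1"
}}

```text
time: 3.75
eef_pos: [0.4657, 0.3034, 0.1206]
tcp_rot: [0.176, 0.984, 0.0, 0.0]
contact_force: [-1.2, -1.1, 3.1]
opening: 0.003
finger_force: 1.9
```

Converted, 1.5 mm / 750 = 0.002, 1 mm / 750 = 0.0013.

Request:
{"fn": "send_rows", "kwargs": {
  "rows": "0 0 0 0 0 0.0013 -1;0 0 0 0 0 0.002 -1;0 0 0 0 0 0.002 -1"
}}

```text
time: 4.12
eef_pos: [0.4657, 0.3034, 0.1204]
tcp_rot: [0.176, 0.984, 0.0, 0.0]
contact_force: [-4.6, -0.8, 11.0]
opening: 0.002
finger_force: 5.4
```

Converted, -27 mm / 750 = -0.036, -10 mm / 750 = -0.0133.

Request:
{"fn": "send_rows", "kwargs": {
  "rows": "0 0 0 0 0 -0.0133 -1;0 0 0 0 0 -0.036 -1;0 0 0 0 0 -0.036 -1"
}}

```text
time: 4.5
eef_pos: [0.4664, 0.3037, 0.1472]
tcp_rot: [0.176, 0.984, 0.001, 0.002]
contact_force: [0.4, -0.4, -0.3]
opening: -0.001
finger_force: 0.0
```

```bash
python3 -c "
from h import *
sh(KS+[.1205]);print(ctrl.get_state()['contact_force'])"
```

```text
shift [-49.   27.6  26.9] at [0.4664 0.3037 0.1472]
[ 0.35418796 -0.37999018 -0.33233007]
```

Request:
{"fn": "send_rows", "kwargs": {
  "rows": "0 0 0 -0.0333 0.0187 0 -1;0 0 0 -0.066 0.0367 0 -1;0 0 0 -0.066 0.0367 0.0133 -1;0 0 0 -0.066 0.0367 0.0267 -1;0 0 0 -0.066 0.0367 0.0333 -1;0 0 0 -0.066 0.0367 0.0373 -1;0 0 0 -0.066 0.0367 0.0373 -1"
}}

```text
time: 5.38
eef_pos: [0.52, 0.3116, 0.1203]
tcp_rot: [0.176, 0.984, -0.001, -0.001]
contact_force: [-8.5, -3.4, 16.3]
opening: 0.004
finger_force: 7.8
```

Converted, -28 mm / 750 = -0.0373, -10 mm / 750 = -0.0133.

Request:
{"fn": "send_rows", "kwargs": {
  "rows": "0 0 0 0 0 -0.0133 -1;0 0 0 0 0 -0.0373 -1;0 0 0 0 0 -0.0373 -1"
}}

```text
time: 5.75
eef_pos: [0.5221, 0.3124, 0.1473]
tcp_rot: [0.176, 0.984, 0.001, 0.002]
contact_force: [-0.3, 0.5, 0.4]
opening: 0.001
finger_force: 0.0
```

```bash
python3 -c "
from h import *
sh(KL+[.1205]);print(ctrl.get_state()['contact_force'])"
```

```text
shift [  0.3 -57.9  26.7] at [0.5221 0.3124 0.1473]
[-0.27076242  0.45717822  0.38357785]
```

Converted, -58 mm / 750 = -0.0773, -28 mm / 750 = -0.0373.

Request:
{"fn": "send_rows", "kwargs": {
  "rows": "0 0 0 0 -0.0373 0 -1;0 0 0 0 -0.0773 0 -1;0 0 0 0 -0.0773 0.0133 -1;0 0 0 0 -0.0773 0.0267 -1;0 0 0 0 -0.0773 0.0333 -1;0 0 0 0 -0.0773 0.0367 -1;0 0 0 0 -0.0773 0.0367 -1"
}}

```text
time: 6.62
eef_pos: [0.5012, 0.2578, 0.1203]
tcp_rot: [0.176, 0.984, -0.001, -0.001]
contact_force: [-7.3, -3.2, 15.7]
opening: -0.0
finger_force: 7.4
```

Converted, -302 mm / 750 = -0.4027, -255 mm / 750 = -0.34.

Request:
{"fn": "send_rows", "kwargs": {
  "rows": "0 0 0 0 0 -0.0333 -1;0 0 0 0 0 -0.1067 -1;0 0 0 -0.02 -0.06 -0.1733 0;0 0 0 -0.044 -0.1293 -0.1733 1;0 0 0 -0.0693 -0.2 -0.1733 1;0 0 0 -0.0933 -0.2733 -0.1733 1;0 0 0 -0.1173 -0.34 -0.1733 1;0 0 0 -0.1373 -0.4027 -0.1733 1"
}}

```text
time: 7.62
eef_pos: [0.493, -0.0629, 0.2476]
tcp_rot: [0.176, 0.984, 0.0, 0.0]
contact_force: [0.2, 0.0, 0.7]
opening: 1.001
finger_force: 0.0
```

Converted, 8.5 degrees / 229.1831 = 0.0371.

Request:
{"fn": "send_rows", "kwargs": {
  "rows": "0 0 0.0371 0 0 0 1;0 0 0.0371 0 0 0 1;0 0 0.0371 0 0 0 1"
}}

```text
time: 8.0
eef_pos: [0.493, -0.0609, 0.2475]
tcp_rot: [0.247, 0.969, 0.0, -0.0]
contact_force: [0.0, -0.7, -0.1]
opening: 1.001
finger_force: 0.0
```

```bash
python3 - <<'E'
from h import *
s=ctrl.get_state();print(s["eef_pos"].round(4),R.from_quat(s["tcp_rot"]).as_matrix().round(3),s["contact_force"])
p=ctrl.read_camera("wrist");save(p,"w2")
find(p,["cap","cap_grip"])
print(proj(p,[[.4699,-.0476,.05],[.517,-.0734,.05],[.493,-.0608,.05]]).round(1))
E
```

```text
[ 0.493  -0.0609  0.2475] [[-0.878  0.479 -0.   ]
 [ 0.479  0.878  0.   ]
 [ 0.     0.    -1.   ]] [ 0.00688691 -0.66987826 -0.09608112]
cap 0.88 [ 0.494 -0.062  0.029] [319. 215.]
cap 0.67 [ 0.644 -0.107  0.027] [347. 346.]
cap_grip 0.97 [ 0.641 -0.109  0.028] [344. 345.]
cap_grip 0.74 [ 0.491 -0.06   0.031] [319. 212.]
[[320.1 190.4]
 [319.9 245.5]
 [319.5 218.3]]
```

View pics/w2.png

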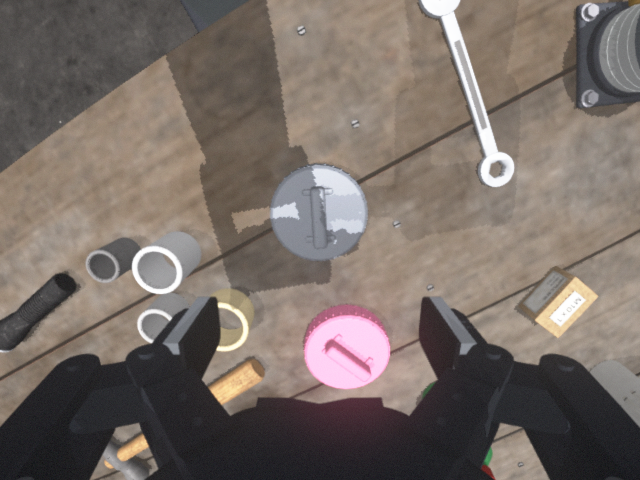

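Converted, 194 mm / 750 = 0.2587, 100 mm / 750 = 0.1333, -2 degrees / 229.1831 = -0.0087.

Request:
{"fn": "send_rows", "kwargs": {
  "rows": "0 0 -0.0087 0 0 0.0667 1;0 0 -0.0087 0 0 0.1333 1;0 0 -0.0087 0 0 0.1933 1;0 0 -0.0087 0 0 0.2333 1;0 0 -0.0087 0 0 0.2533 1;0 0 -0.0087 0 0 0.2587 1;0 0 -0.0087 0 0 0.2587 1"
}}

```text
time: 9.02
eef_pos: [0.4937, -0.0617, 0.0548]
tcp_rot: [0.232, 0.973, -0.0, 0.001]
contact_force: [0.6, 0.3, 0.9]
opening: 0.999
finger_force: 0.0
```

Request:
{"fn": "send_rows", "kwargs": {
  "rows": "0 0 0 0 0 0 -1;0 0 0 0 0 0 -1;0 0 0 0 0 0 -1;0 0 0 0 0 0 -1;0 0 0 0 0 0 -1;0 0 0 0 0 0 -1",
  "grip_force": 80
}}

```text
time: 9.78
eef_pos: [0.4932, -0.0617, 0.0543]
tcp_rot: [0.232, 0.973, -0.0, 0.0]
contact_force: [0.2, -0.1, 2.9]
opening: 0.147
finger_force: 80.3
```

Converted, -160 mm / 750 = -0.2133, -130 mm / 750 = -0.1733.

Request:
{"fn": "send_rows", "kwargs": {
  "rows": "0 0 0 0 0 -0.02 -1;0 0 0 0 0 -0.0667 -1;0 0 0 0 0 -0.12 -1;0 0 0 0 0 -0.1733 -1;0 0 0 0 0 -0.2133 -1;0 0 0 0 0 -0.2133 -1"
}}

```text
time: 10.52
eef_pos: [0.4941, -0.0619, 0.217]
tcp_rot: [0.232, 0.973, -0.0, 0.003]
contact_force: [0.5, -0.7, -2.1]
opening: 0.138
finger_force: 79.8
```

Request:
{"fn": "send_rows", "kwargs": {
  "rows": "0 0 0 0.02 0.04 0 -1;0 0 0 0.052 0.1053 0 -1;0 0 0 0.084 0.1707 0 -1;0 0 0 0.116 0.2347 0 -1;0 0 0 0.148 0.2987 0 -1;0 0 0 0.18 0.3627 0 -1;0 0 0 0.2027 0.408 0 -1;0 0 0 0.2093 0.422 0 -1"
}}

```text
time: 11.52
eef_pos: [0.494, 0.2932, 0.2113]
tcp_rot: [0.231, 0.973, -0.001, -0.002]
contact_force: [0.1, 0.3, -1.1]
opening: 0.143
finger_force: 79.7
```

Request:
{"fn": "send_rows", "kwargs": {
  "rows": "0 0 0 0 0 0 -1;0 0 0 0 0 0 -1"
}}

```text
time: 11.78
eef_pos: [0.4954, 0.2905, 0.213]
tcp_rot: [0.233, 0.973, -0.001, -0.001]
contact_force: [-0.7, 0.2, -1.6]
opening: 0.143
finger_force: 79.7
```

```bash
python3 - <<'E'
from h import *
sh([.4965,.2915,.2143])
for c in("wrist","top","side"):
    p=ctrl.read_camera(c);save(p,c+"3")
    find(p,["cap","cap_grip","stud_top"])
    if c=="top":
        t=cv2.resize(p["color"][250:330,220:300,::-1],(400,400),interpolation=cv2.INTER_CUBIC)
    if c=="side": u=cv2.resize(p["color"][170:270,210:310,::-1],(400,400),interpolation=cv2.INTER_CUBIC)
cv2.imwrite("pics/c3.png",np.hstack([t,u]))
E
```

```text
shift [-0.6  1.4 -1.3] at [0.4954 0.2905 0.213 ]
cap 0.56 [0.477 0.304 0.192] [328. 256.]
stud_top 0.6 [0.45  0.471 0.101] [539.  63.]
stud_top 0.58 [0.454 0.315 0.084] [324. 174.]
cap 0.78 [ 0.649 -0.11   0.032] [436. 225.]
cap 0.5 [0.466 0.308 0.191] [247. 299.]
cap_grip 0.91 [ 0.647 -0.107  0.031] [435. 226.]
cap_grip 0.68 [0.464 0.305 0.192] [249. 300.]
cap_grip 0.44 [ 0.776 -0.036  0.095] [407. 164.]
stud_top 0.86 [0.442 0.479 0.098] [172. 314.]
cap 0.6 [0.483 0.267 0.187] [256. 198.]
cap 0.58 [ 0.647 -0.124  0.029] [397. 333.]
cap_grip 0.93 [0.484 0.268 0.191] [256. 196.]
cap_grip 0.58 [ 0.641 -0.124  0.028] [395. 333.]
stud_top 0.81 [0.483 0.264 0.073] [258. 236.]
stud_top 0.61 [0.433 0.465 0.073] [213. 198.]
```

View pics/wrist3.png

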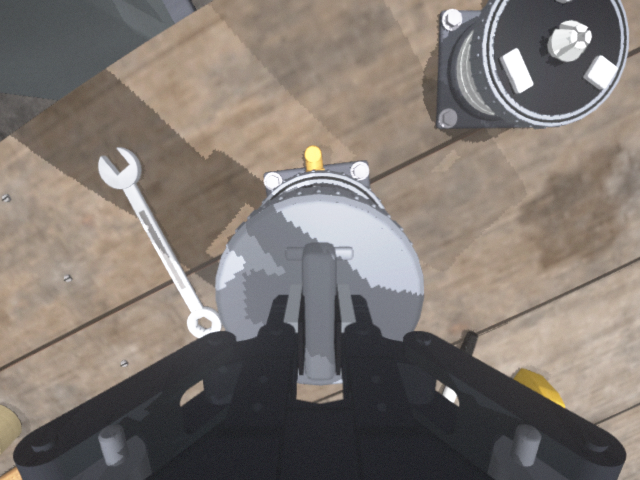

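View pics/c3.png

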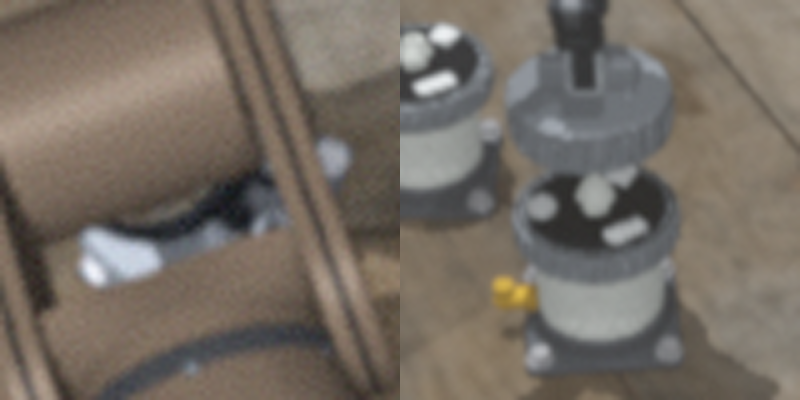

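Cap is gripped upright: wrist shows its top face spanning u 217–423 and v 196–385. The side crop shows it above the stud. I'll check its centring against the projected circle.

```bash
python3 - <<'E'
from h import *
p=ctrl.read_camera("wrist");s=ctrl.get_state();T=R.from_quat(s["tcp_rot"]).as_matrix();print(s["eef_pos"].round(4),s["contact_force"].round(1))
a=np.linspace(0,6.28,200)
for d in(-4,0,4):
    c=s["eef_pos"]+T[:,0]*d/1000
    q=proj(p,np.c_[c[0]+.05*np.cos(a),c[1]+.05*np.sin(a),0*a+s["eef_pos"][2]-.0243]);print(d,q.min(0).round(1),q.max(0).round(1))
sh([.4965,.2915,.2143])
E
```

```text
[0.4955 0.2918 0.2138] [-0.4  0.6 -1.9]
-4 [213.9 201.3] [425.6 393.3]
0 [213.1 192.1] [426.4 387. ]
4 [212.3 182.6] [427.2 380.5]
shift [-1.   0.2 -0.5] at [0.4955 0.2918 0.2138]
```

Converted, 51 mm / 750 = 0.068, 47 mm / 750 = 0.0627.

Request:
{"fn": "send_rows", "kwargs": {
  "rows": "0 0 0 -0.0013 0 0.02 -1;0 0 0 -0.0013 0 0.0467 -1;0 0 0 -0.0013 0 0.0627 -1;0 0 0 -0.0013 0 0.068 -1;0 0 0 -0.0013 0 0.068 -1"
}}

```text
time: 13.05
eef_pos: [0.4963, 0.2912, 0.1624]
tcp_rot: [0.232, 0.973, -0.0, -0.0]
contact_force: [0.2, 0.4, -0.7]
opening: 0.141
finger_force: 79.7
```

Converted, 6 mm / 750 = 0.008, 4 mm / 750 = 0.0053.

Request:
{"fn": "send_rows", "kwargs": {
  "rows": "0 0 0 0 0 0.0027 -1;0 0 0 0 0 0.0053 -1;0 0 0 0 0 0.008 -1;0 0 0 0 0 0.008 -1"
}}

```text
time: 13.55
eef_pos: [0.4968, 0.2917, 0.1585]
tcp_rot: [0.232, 0.973, 0.0, 0.0]
contact_force: [-2.4, -0.4, 5.2]
opening: 0.143
finger_force: 80.7
```

Converted, 4 mm / 750 = 0.0053, 3 mm / 750 = 0.004.

Request:
{"fn": "send_rows", "kwargs": {
  "rows": "0 0 0 0 0 0.002 -1;0 0 0 0 0 0.004 -1;0 0 0 0 0 0.0053 -1;0 0 0 0 0 0.0053 -1"
}}

```text
time: 14.05
eef_pos: [0.4971, 0.2918, 0.1565]
tcp_rot: [0.232, 0.973, 0.0, 0.001]
contact_force: [-4.8, -1.0, 12.6]
opening: 0.142
finger_force: 81.6
```

Converted, 3 mm / 750 = 0.004, 1.5 mm / 750 = 0.002.

Request:
{"fn": "send_rows", "kwargs": {
  "rows": "0 0 0 0 0 0.002 -1;0 0 0 0 0 0.004 -1;0 0 0 0 0 0.004 -1"
}}

```text
time: 14.42
eef_pos: [0.4965, 0.2915, 0.1503]
tcp_rot: [0.232, 0.973, 0.0, 0.0]
contact_force: [-2.1, 1.0, 3.5]
opening: 0.141
finger_force: 80.4
```

Converted, 2 mm / 750 = 0.0027, 1 mm / 750 = 0.0013.

Request:
{"fn": "send_rows", "kwargs": {
  "rows": "0 0 0 0 0 0.0013 -1;0 0 0 0 0 0.0027 -1;0 0 0 0 0 0.0027 -1"
}}

```text
time: 14.8
eef_pos: [0.4966, 0.2916, 0.1503]
tcp_rot: [0.232, 0.973, -0.0, -0.0]
contact_force: [-6.5, -1.8, 12.3]
opening: 0.142
finger_force: 81.6
```

Request:
{"fn": "send_rows", "kwargs": {
  "rows": "0 0 0 0 0 0 -1;0 0 0 0 0 0.0004 -1;0 0 0 0 0 0.0004 -1;0 0 0 0 0 0.0004 -1;0 0 0 0 0 0.0004 -1;0 0 0 0 0 0.0004 -1;0 0 0 0 0 0.0004 -1;0 0 0 0 0 0.0004 -1"
}}

```text
time: 15.8
eef_pos: [0.4966, 0.2916, 0.1503]
tcp_rot: [0.232, 0.973, -0.0, -0.0]
contact_force: [-7.6, -1.5, 13.8]
opening: 0.142
finger_force: 81.8
```

```bash
python3 - <<'E'
from h import *
p=ctrl.read_camera("side");cv2.imwrite("pics/end.png",cv2.resize(p["color"][170:270,210:310,::-1],(500,500),interpolation=cv2.INTER_CUBIC))
s=ctrl.get_state();print(s["eef_pos"].round(4),s["contact_force"],s["finger_force"],s["tcp_rot"].round(4))
E
```

```text
[0.4966 0.2916 0.1503] [-7.16836734 -1.52677342 13.65184984] 81.79146766662598 [ 2.319e-01  9.727e-01 -1.000e-04 -2.000e-04]
```

View pics/end.png

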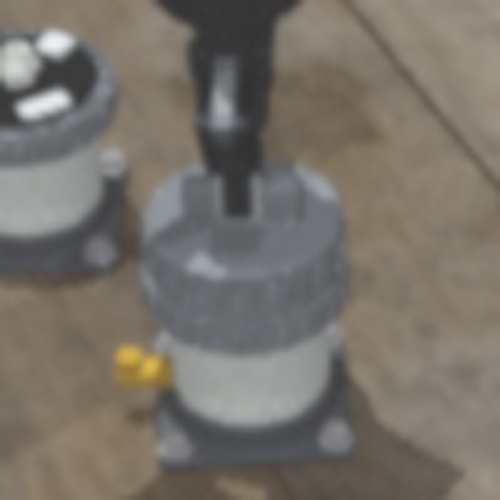

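The side crop shows the cap, at (245,260), flush on the drive head all round, with the gripper still holding the rib.

```bash
python3 -c "
from plant import ctrl
print(ctrl.sign_off())"
```

```text
the job is handed in; nothing more can be done
None
```

I pressed the three keys in order (round, square, long) and pushed the grey cap through the click until it was fully home; the job is handed in at about 16 s with the rib still gripped and roughly 14 N of downward push, but no verdict was returned.

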